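# Brass spacer onto the cutter's arbor

## Task

Of the two upright arbors on the tray, one carries a toothed milling cutter. Slide the brass spacer ring over the top of that arbor's shaft and lower it all the way down before letting go, so that it rests flat on the cutter. Leave the steel and black spacers where they are.

Things in the scene. Friction and masses are not known exactly. Their poses are not given: they have to be found in the camera images.
- brass_spacer: Loose brass (yellow) spacer ring standing on the tray with its bore upright: outer diameter 50 mm, bore 34 mm (wall 8 mm), 40 mm high, about 0.36 kg. Origin at the centre of its underside, z up along the bore. Easily gripped across its outside from above.
- cutter_stand: Fixed grey stand (round foot 100 mm across) whose upright steel arbor carries a toothed milling cutter, 87 mm across. Origin on the arbor's axis at the tray surface, z up. Heights above it: cutter's flat upper face, where the spacer rests, 52 mm; shaft, 22 mm thick, up to 92 mm, then tapering to a 10 mm nose ending at 112 mm. A like stand without cutter, not to be used, stands 180 mm or more off.
- steel_spacer: Loose steel (silver grey) spacer ring, same size as the brass one; to be left alone. Origin at the centre of its underside.
- black_spacer: Loose black spacer ring, outer diameter 50 mm, bore 34 mm, 26 mm high; to be left alone. Origin at the centre of its underside. The spacers stand at least 115 mm apart, centre to centre.

How it is judged:
At the end, for the whole second after the job is handed in: The brass spacer is around the shaft of the arbor with the cutter (axes within 12 mm), its underside down on the cutter's upper face (within 5 mm), upright within 10 degrees, at rest (horizontal distance between brass_spacer and cutter_stand below 0.012 m and z of brass_spacer in the frame of cutter_stand between 0.047 and 0.057 m and angle between the z axis of brass_spacer and the z axis of cutter_stand, either way round below 0.17 rad and linear speed of brass_spacer below 0.02 m/s); the robot touches nothing.
It fails at once if the brass spacer was let go over the cutter's arbor while its underside was still more than 25 mm above the cutter's face (horizontal distance between brass_spacer and cutter_stand below 0.03 m and z of brass_spacer in the frame of cutter_stand above 0.077 m and contact force between the fingers and brass_spacer below 0.1 N).
It fails at once if the steel spacer was shifted by more than 30 mm (distance of steel_spacer from where it was at the start of the episode above 0.03 m).
It fails at once if the black spacer was shifted by more than 30 mm (distance of black_spacer from where it was at the start of the episode above 0.03 m).
It also fails if it takes over 35 s, if anything falls off the work surface, if the arm or the gripper's body presses on something with over 40 N, if the wrist force passes 120 N, or if a joint passes its speed limit or range.

## Robot

A 6-joint arm with a two-finger parallel gripper is mounted at the origin on the work surface. World frame = base frame: x ahead of the robot, y to its left, z up, the work surface at z = 0. Lengths are in m, angles in rad, forces in N, time in s.
With the tool pointing down it reaches from about 0.375 to 0.975 m from the base axis. Payload 3.8 kg.
Tool frame: the origin (TCP) lies at the very end of the fingers, on their centre line; the grasp point (between the pads) lies 19 mm behind it; z points along the fingers, y is the line along which they close (so a half turn about z gives the same grasp; the last joint's range is limited). The gripper opens to 85 mm and grips with 20 to 120 N. Pads are 22 mm wide; open, the fingers measure 114 mm over their backs; the gripper's body (76 mm by 85 mm) begins 54 mm behind the grasp point. The pads swing forward as they close: fully open they stand 13 mm farther back than shut.
Start: joints at [1.088, 0.264, 1.604, -0, 1.274, -0.037], TCP at [0.291, 0.609, 0.231] pointing down, gripper open.
Joint ranges: [-2.63, 2.63], [-0.94, 2.18], [0.31, 2.57], [-1.31, 4.45], [0, 2.66], [-2.55, 2.55]. Speed limits (rad/s): [2.57, 2.57, 3.14, 3.14, 3.14, 3.14].

## Interface

Orientations are given as a rotation vector (axis times angle).
In Python, from workcell import read_state, read_camera, calibration, finish_job gives the robot as it stands.
- The arm moves only by the tool step_arm, never from a script. Its argument "commands" is a list of rows, each an object of numbers: "fingers": the gripper's target within -1 to 1 (shut at 1, half-way at 0, fully open at -1); "dx", "dy", "dz": the shift along the tool's x, y, z in m; "roll": the turn about the tool's z in degrees. In form: [{"fingers": .., "dx": .., "dy": .., "dz": .., "roll": ..}, ...]. A call has 1 to 8 rows; each row is the pose to reach, as a shift and turn from the pose commanded when the call began, along the tool's axes at that moment; what a row does not reach only later rows make up. A row lasts 1/8 s, in which the tool goes at most 62.5 mm and 10.7 degrees, less where a joint would pass 70% of its speed; a pose out of reach is approached as far as the arm can. A call with a gripper value outside its range is refused whole. The fingers move at their own pace and stop on an object; "squeeze" is the grip in N (left out, the last holds). Time passes only in rows, so rows that repeat a pose let the fingers close. It gives the time, the measured TCP pose, the force, the opening and the grip force at its end, in the units of the state.
- read_state(): the state, without advancing time (a new reading comes with each control period).
- read_camera(name): name is "side" or "top"; returns (picture, depth): 400x640x3 uint8, blue, green, red; 400x640 float32, m along the optical axis (not along the pixel's ray), 0 where there is no reading.
- calibration(name): a dict with "intrinsics" (3x3 intrinsics, pixels), "k1" (the pictures are not rectified: a ray, as slopes to the right and down, at radius r is drawn at 1 + k1 r^2 times it, then the intrinsics apply), "world_to_cam" (4x4, takes a point from world to camera coordinates). Camera axes: x right, y up, looking along -z (the intrinsics and any distortion apply to the point x, -y, -z); pixel columns grow to the right and rows downward; lengths in m; the calibration is good to about 2 mm. A picture is of the moment at which its call begins. calibration takes no time and is no camera call.
- finish_job(): hands the job in; it is judged then, once.
The state is a dict: "time": time; "q": joint angles; "joint_vel": joint speeds; "joint_torque": joint torques, N m; "tool_pos": TCP position; "tcp_rot": TCP orientation; "wrist_force": force on the tool from outside, world axes, zero at the start; "torque": the same for the moment, N m; "width": opening from 0.0 (shut) to 1.0 (fully open); "grip_force": force on a finger pad.
Only numpy, scipy, OpenCV 4.12 (cv2) and the standard library are available. Lean on these libraries where they do the work, as an engineer would, in place of code of your own. Each camera call takes 0.05 s, during which the arm holds its last target. There are 200 camera calls.

## Working session

There is one attempt and no reset: what is moved stays moved. The work goes in short steps, Python scripts to look and compute and a tool call to move; the robot and the scene stay as the last step left them, time stands still between calls to the robot, and variables do not carry over. Pictures are saved under pics/ and viewed, at most 10 in all, crops included, and the job is handed in when it is done.

Besides the shell and the picture viewer there is one more tool, called as a command line: name --argument value ..., lists and objects as JSON in quotes. step_arm: Moves the arm, as the interface text tells. Its arguments: {"type":"object","properties":{"commands":{"type":"array","items":{"type":"object","properties":{"fingers":{"type":"number"},"dx":{"type":"number"},"dy":{"type":"number"},"dz":{"type":"number"},"roll":{"type":"number"}}}},"squeeze":{"type":"number"}},"required":["commands"]}

```bash
mkdir -p pics
cat > h.py <<'E'
import numpy as np, cv2
from workcell import *
def cloud(name,depth):
    c=calibration(name);K=np.array(c["intrinsics"]);M=np.linalg.inv(np.array(c["world_to_cam"]))
    v,u=np.mgrid[:400,:640].astype(np.float64)
    p=cv2.undistortPoints(np.stack([u.ravel(),v.ravel()],1)[:,None],K,np.array([c["k1"],0,0,0.]))[:,0]
    d=depth.ravel()
    P=np.stack([p[:,0]*d,-p[:,1]*d,-d,np.ones_like(d)],1)@M.T
    return P[:,:3].reshape(400,640,3)
E
python3 - <<'E'
from h import *
for n in("top","side"):
    im,d=read_camera(n);cv2.imwrite(f"pics/{n}0.png",im);np.savez(f"{n}0.npz",im=im,d=d)
    M=np.linalg.inv(np.array(calibration(n)["world_to_cam"]));print(n,M.round(3),calibration(n)["k1"],(d>0).mean())
s=read_state();print(s)
E
```

```text
top [[ 0.016  0.998 -0.064  0.468]
 [-1.     0.016 -0.003 -0.005]
 [-0.002  0.064  0.998  0.928]
 [ 0.     0.     0.     1.   ]] 0.008886254354195794 0.99603515625
side [[ 0.959  0.157 -0.234  0.331]
 [-0.281  0.49  -0.825 -0.736]
 [-0.014  0.857  0.515  0.526]
 [ 0.     0.     0.     1.   ]] -0.057076336899493735 0.99598828125
{'time': 0.1, 'q': array([ 1.08812373e+00,  2.64707817e-01,  1.60527063e+00, -5.51590724e-06,
        1.27371120e+00, -3.69067425e-02]), 'joint_vel': array([-0.00063372, -0.00101189, -0.00184636,  0.00011028,  0.00118564,
        0.00073076]), 'joint_torque': array([-3.06625980e-04, -5.16706717e+01, -3.68590844e+01, -1.22000074e-04,
        6.38405254e-03, -2.11193247e-05]), 'tool_pos': array([0.29071692, 0.6084327 , 0.23004839]), 'tcp_rot': array([-0.69430363, -3.06336163,  0.00318499]), 'wrist_force': array([-0.04849122, -0.33782327, -0.80327943]), 'torque': array([-0.02418288,  0.01281447,  0.03740876]), 'grip_force': 0.0, 'width': 0.9966829971774004}
```

View pics/top0.png

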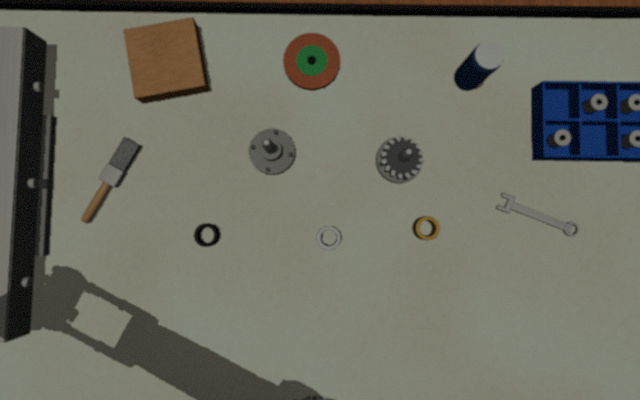

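View pics/side0.png

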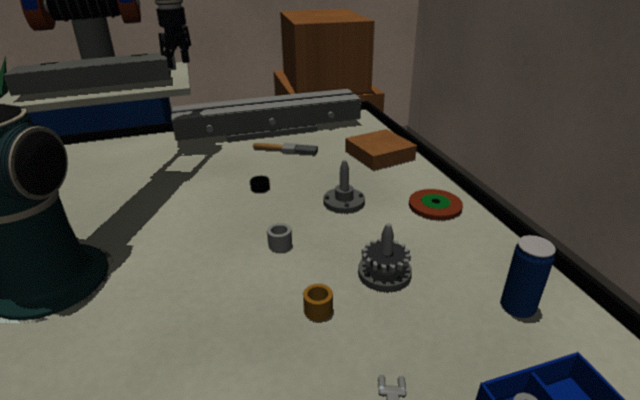

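The top view shows the brass ring at about (427,228), the cutter at (400,158) with its nose near (405,153), the bare stand at (272,150), steel at (329,237) and black at (207,235). In the side view, brass is at (318,302) and the cutter's nose at (388,228).

Run:
```python
from h import *
for n in("top","side"):
    f=np.load(n+"0.npz");im,d=f["im"],f["d"];P=cloud(n,d)
    hsv=cv2.cvtColor(im,cv2.COLOR_BGR2HSV)
    m=cv2.inRange(hsv,(8,110,60),(30,255,255))
    k,l,st,c=cv2.connectedComponentsWithStats(m)
    for i in range(1,k):
        if 60<st[i,4]: 
            q=P[l==i];print(n,"brass?",st[i],c[i].round(1),q.mean(0).round(4),q.max(0).round(4))
            t=q[q[:,2]>np.percentile(q[:,2],95)-.006]
            print("   top ring",cv2.minEnclosingCircle(t[:,:2].astype(np.float32)),t[:,2].mean())
    box={"top":(slice(125,190),slice(365,435)),"side":(slice(215,295),slice(350,420))}[n]
    q=P[box].reshape(-1,3)
    for a,b in((.045,.06),(.065,.09),(.09,.106),(.106,.12)):
        s=q[(q[:,2]>a)&(q[:,2]<b)]
        if len(s)>3: print(n,a,len(s),cv2.minEnclosingCircle(s[:,:2].astype(np.float32)),s.mean(0).round(4))
    print("tray z",np.median(P[200:210,340:360].reshape(-1,3),0))
```

```text
top brass? [ 170    0  470    7 1957] [458.    1.9] [ 1.3493 -0.5315 -0.6972] [1.3957 0.5766 0.9281]
   top ring ((0.926011860370636, -0.15634874999523163), 0.48253437876701355) 0.08954709941857517
top brass? [ 124   19   81   79 4911] [164.2  57.8] [0.8158 0.326  0.049 ] [0.9018 0.413  0.9281]
   top ring ((0.6717970967292786, 0.20365864038467407), 0.2916087210178375) 0.04915523211780916
top brass? [ 284   34   56   55 1664] [311.4  61.3] [0.8259 0.0191 0.0167] [0.8897 0.0792 0.9281]
   top ring ((0.6780328750610352, 0.014815380796790123), 0.21103933453559875) 0.016836489480611096
top brass? [ 82 183  28  39 317] [ 95.2 202.4] [0.5125 0.4682 0.0244] [0.5541 0.4971 0.9281]
   top ring ((0.47358328104019165, 0.24616271257400513), 0.2511039972305298) 0.025924857138812225
top brass? [415 217  24  23 237] [426.7 227.8] [ 0.4698 -0.2225  0.0477] [ 0.4922 -0.0048  0.9281]
   top ring ((0.46481817960739136, -0.12634484469890594), 0.12170732766389847) 0.048352219320592846
top 0.045 1144 ((0.6150843501091003, -0.17080362141132355), 0.044760141521692276) [ 0.6141 -0.1696  0.0524]
top 0.065 35 
[... 1482 characters left out ...]
832383990287781) 0.016550085526377583
side brass? [303 284  30  21 304] [317.5 294.5] [ 0.4686 -0.2298  0.0403] [ 0.4933 -0.2022  0.5261]
   top ring ((0.40078216791152954, -0.46932315826416016), 0.27613043785095215) 0.0412157301165493
side 0.045 988 ((0.6156393885612488, -0.171695277094841), 0.04534885287284851) [ 0.6116 -0.1795  0.0515]
side 0.065 142 ((0.6133692264556885, -0.17415691912174225), 0.01112121157348156) [ 0.6111 -0.1786  0.0779]
side 0.09 99 ((0.6136524081230164, -0.1729297935962677), 0.010624676942825317) [ 0.6117 -0.1769  0.0975]
side 0.106 32 ((0.6142677068710327, -0.1730981469154358), 0.005658718757331371) [ 0.6139 -0.1735  0.1095]
tray z [0.63062411 0.0625111  0.01459978]
```

```bash
cat >> h.py <<'E'
from scipy.spatial.transform import Rotation as R
def shift(target):
    s=read_state();Rm=R.from_rotvec(s["tcp_rot"]).as_matrix()
    print("tcp",s["tool_pos"].round(4),"y axis",Rm[:,1].round(3),"z",Rm[:,2].round(3),"dxyz",(Rm.T@(np.array(target)-s["tool_pos"])).round(4))
def brass(n,im,d):
    P=cloud(n,d);m=cv2.inRange(cv2.cvtColor(im,cv2.COLOR_BGR2HSV),(8,110,50),(30,255,255))>0
    return P,m&(d>0)
E
python3 - <<'E'
from h import *
for n,b in(("top",(210,245,410,445)),("side",(275,325,295,340))):
    f=np.load(n+"0.npz");P,m=brass(n,f["im"],f["d"])
    s=(slice(*b[:2]),slice(*b[2:]));q=P[s][m[s]];t=q[q[:,2]>.034]
    print(n,len(t),cv2.minEnclosingCircle(t[:,:2].astype(np.float32)),t.mean(0),t[:,:2].min(0),t[:,:2].max(0))
shift((.4685,-.227,.15))
E
```

```text
top 239 ((0.46961259841918945, -0.22454147040843964), 0.024794461205601692) [ 0.46950004 -0.22431171  0.04017586] [ 0.44693188 -0.24791039] [ 0.49223529 -0.20031808]
side 331 ((0.4691789448261261, -0.22699157893657684), 0.024906761944293976) [ 0.46893027 -0.22905768  0.03912097] [ 0.44545674 -0.25108552] [ 0.49333675 -0.2022146 ]
tcp [0.2907 0.6084 0.23  ] y axis [ 0.431  0.902 -0.002] z [-0.001 -0.002 -1.   ] dxyz [-0.5206 -0.677   0.0814]
```

step_arm --commands '[{"fingers": -1, "dx": -0.52, "dy": -0.676, "dz": 0.08}, {"fingers": -1, "dx": -0.52, "dy": -0.676, "dz": 0.08}, {"fingers": -1, "dx": -0.52, "dy": -0.676, "dz": 0.08}, {"fingers": -1, "dx": -0.52, "dy": -0.676, "dz": 0.08}, {"fingers": -1, "dx": -0.52, "dy": -0.676, "dz": 0.08}, {"fingers": -1, "dx": -0.52, "dy": -0.676, "dz": 0.08}, {"fingers": -1, "dx": -0.52, "dy": -0.676, "dz": 0.08}, {"fingers": -1, "dx": -0.52, "dy": -0.676, "dz": 0.08}]' --squeeze 40

```text
invalid input
```

```bash
python3 -c "
from h import *
shift((.4694,-.2257,.15))"
```

```text
tcp [0.2907 0.6084 0.23  ] y axis [ 0.431  0.902 -0.002] z [-0.001 -0.002 -1.   ] dxyz [-0.5209 -0.6754  0.0814]
```

step_arm --commands '[{"fingers": -1.0, "dx": -0.52, "dy": -0.675, "dz": 0.08, "roll": 0}, {"fingers": -1.0, "dx": -0.52, "dy": -0.675, "dz": 0.08, "roll": 0}, {"fingers": -1.0, "dx": -0.52, "dy": -0.675, "dz": 0.08, "roll": 0}, {"fingers": -1.0, "dx": -0.52, "dy": -0.675, "dz": 0.08, "roll": 0}, {"fingers": -1.0, "dx": -0.52, "dy": -0.675, "dz": 0.08, "roll": 0}, {"fingers": -1.0, "dx": -0.52, "dy": -0.675, "dz": 0.08, "roll": 0}, {"fingers": -1.0, "dx": -0.52, "dy": -0.675, "dz": 0.08, "roll": 0}, {"fingers": -1.0, "dx": -0.52, "dy": -0.675, "dz": 0.08, "roll": 0}]' --squeeze 40

```text
time: 1.1
tool_pos: [0.3949, 0.1203, 0.1842]
tcp_rot: [0.694, 3.064, 0.0]
wrist_force: [1.4, -0.0, -0.5]
width: 1.0
grip_force: 0.0
```

```bash
python3 -c "
from h import *
shift((.4694,-.2257,.15))"
```

```text
tcp [0.3949 0.1203 0.1842] y axis [0.431 0.903 0.   ] z [ 0.  0. -1.] dxyz [-0.2162 -0.2802  0.0343]
```

step_arm --commands '[{"fingers": -1.0, "dx": -0.216, "dy": -0.28, "dz": 0.034, "roll": 0}, {"fingers": -1.0, "dx": -0.216, "dy": -0.28, "dz": 0.034, "roll": 0}, {"fingers": -1.0, "dx": -0.216, "dy": -0.28, "dz": 0.034, "roll": 0}, {"fingers": -1.0, "dx": -0.216, "dy": -0.28, "dz": 0.034, "roll": 0}, {"fingers": -1.0, "dx": -0.216, "dy": -0.28, "dz": 0.034, "roll": 0}, {"fingers": -1.0, "dx": -0.216, "dy": -0.28, "dz": 0.034, "roll": 0}, {"fingers": -1.0, "dx": -0.216, "dy": -0.28, "dz": 0.034, "roll": 0}, {"fingers": -1.0, "dx": -0.216, "dy": -0.28, "dz": 0.034, "roll": 0}]'

```text
time: 2.1
tool_pos: [0.4686, -0.223, 0.1499]
tcp_rot: [-0.695, -3.062, -0.001]
wrist_force: [0.4, 0.9, -0.7]
width: 1.0
grip_force: 0.0
```

```bash
python3 -c "
from h import *
shift((.4694,-.2257,.013))
im,d=read_camera('side');cv2.imwrite('pics/s1.png',cv2.resize(im[180:340,220:460],None,fx=3,fy=3))"
```

```text
tcp [ 0.4686 -0.223   0.1499] y axis [0.432 0.902 0.   ] z [-0.001  0.001 -1.   ] dxyz [-0.0021 -0.0021  0.1369]
```

View pics/s1.png

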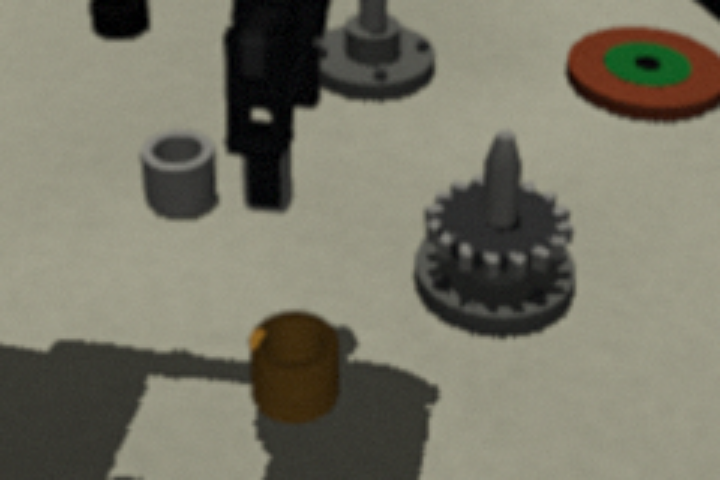

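The side crop shows the open fingers above the brass ring (ring at about (318,302) in full-image pixels), and the way down is clear.

step_arm --commands '[{"fingers": -1.0, "dx": -0.001, "dy": -0.002, "dz": 0.05, "roll": 0}, {"fingers": -1.0, "dx": -0.001, "dy": -0.002, "dz": 0.095, "roll": 0}, {"fingers": -1.0, "dx": -0.001, "dy": -0.002, "dz": 0.095, "roll": 0}, {"fingers": -1.0, "dx": -0.001, "dy": -0.002, "dz": 0.095, "roll": 0}]'

```text
time: 2.65
tool_pos: [0.4703, -0.2254, 0.057]
tcp_rot: [0.692, 3.063, -0.001]
wrist_force: [-0.2, -0.5, 0.8]
width: 0.999
grip_force: 0.0
```

```bash
python3 -c "
from h import *
shift((.4694,-.2257,.013))"
```

```text
tcp [ 0.4703 -0.2254  0.057 ] y axis [ 0.43   0.903 -0.   ] z [ 0.001 -0.001 -1.   ] dxyz [ 0.0007 -0.0006  0.044 ]
```

step_arm --commands '[{"fingers": -1.0, "dx": 0, "dy": 0, "dz": 0.025, "roll": 0}, {"fingers": -1.0, "dx": 0, "dy": 0, "dz": 0.042, "roll": 0}, {"fingers": -1.0, "dx": 0, "dy": 0, "dz": 0.042, "roll": 0}, {"fingers": 1.0, "dx": 0, "dy": 0, "dz": 0.042, "roll": 0}, {"fingers": 1.0, "dx": 0, "dy": 0, "dz": 0.042, "roll": 0}, {"fingers": 1.0, "dx": 0, "dy": 0, "dz": 0.042, "roll": 0}, {"fingers": 1.0, "dx": 0, "dy": 0, "dz": 0.042, "roll": 0}, {"fingers": 1.0, "dx": 0, "dy": 0, "dz": 0.042, "roll": 0}]' --squeeze 40

```text
time: 3.65
tool_pos: [0.4702, -0.2261, 0.0148]
tcp_rot: [0.694, 3.062, -0.0]
wrist_force: [-1.0, 1.6, 6.6]
width: 0.564
grip_force: 41.2
```

step_arm --commands '[{"fingers": 1.0, "dx": 0, "dy": 0, "dz": -0.03, "roll": 0}, {"fingers": 1.0, "dx": 0, "dy": 0, "dz": -0.08, "roll": 0}, {"fingers": 1.0, "dx": 0, "dy": 0, "dz": -0.13, "roll": 0}, {"fingers": 1.0, "dx": 0, "dy": 0, "dz": -0.14, "roll": 0}, {"fingers": 1.0, "dx": 0, "dy": 0, "dz": -0.14, "roll": 0}]'

```text
time: 4.28
tool_pos: [0.469, -0.2257, 0.1531]
tcp_rot: [-0.695, -3.064, 0.0]
wrist_force: [0.4, 0.9, -4.1]
width: 0.566
grip_force: 43.4
```

Run:
```python
from h import *
shift((.6145,-.1718,.155))
im,d=read_camera("side");cv2.imwrite("pics/s2.png",cv2.resize(im[160:340,220:460],None,fx=3,fy=3))
P,m=brass("side",im,d);m&=(abs(P[...,0]-.47)<.07)&(abs(P[...,1]+.226)<.07)
v,u=np.nonzero(m);print(len(u),u.min() if len(u) else 0,P[m][:,2].min(),P[m][:,2].max())
```

```text
tcp [ 0.469  -0.2257  0.1531] y axis [ 0.431  0.902 -0.   ] z [-0. -0. -1.] dxyz [-0.108   0.1113 -0.0019]
400 282 0.13974167441611896 0.4665263624227133
```

View pics/s2.png

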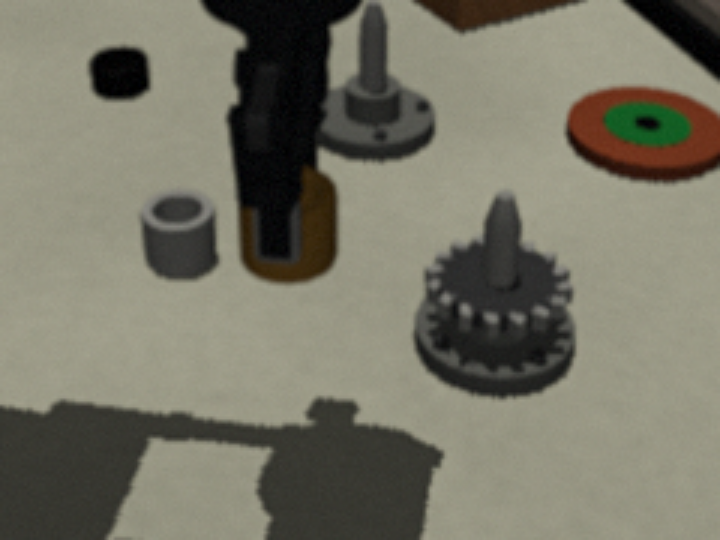

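The brass ring hangs upright in the fingers at about crop (288,230), with its underside near z = 0.139, above the 0.112 nose. Next I move it over the arbor.

step_arm --commands '[{"fingers": 1.0, "dx": -0.036, "dy": 0.037, "dz": -0.002, "roll": 0}, {"fingers": 1.0, "dx": -0.072, "dy": 0.074, "dz": -0.002, "roll": 0}, {"fingers": 1.0, "dx": -0.1, "dy": 0.103, "dz": -0.002, "roll": 0}, {"fingers": 1.0, "dx": -0.108, "dy": 0.111, "dz": -0.002, "roll": 0}, {"fingers": 1.0, "dx": -0.108, "dy": 0.111, "dz": -0.002, "roll": 0}, {"fingers": 1.0, "dx": -0.108, "dy": 0.111, "dz": -0.002, "roll": 0}]'

```text
time: 5.08
tool_pos: [0.6127, -0.1724, 0.1539]
tcp_rot: [-0.694, -3.06, 0.0]
wrist_force: [-0.4, -0.8, -3.4]
width: 0.566
grip_force: 43.4
```

Run:
```python
from h import *
shift((.6145,-.1718,.066))
im,d=read_camera("side");cv2.imwrite("pics/s3.png",cv2.resize(im[130:300,300:480],None,fx=4,fy=3.5))
P,m=brass("side",im,d);m&=(abs(P[...,0]-.6145)<.05)&(abs(P[...,1]+.172)<.05)&(P[...,2]<.2)
q=P[m];print(len(q),q.min(0),q.max(0))
# circle fit to outer wall
w=q[(q[:,2]<.17)]
A=np.c_[2*w[:,:2],np.ones(len(w))];s=np.linalg.lstsq(A,(w[:,:2]**2).sum(1),rcond=None)[0];print(s[:2],np.sqrt(s[2]+s[:2]@s[:2]))
```

```text
tcp [ 0.6127 -0.1724  0.1539] y axis [ 0.432  0.902 -0.001] z [-0.003  0.001 -1.   ] dxyz [-0.0017  0.0014  0.0879]
300 [ 0.58658758 -0.2056119   0.14046624] [ 0.63343558 -0.1516996   0.1812482 ]
[ 0.6103459  -0.17628606] 0.021333749914193113
```

View pics/s3.png

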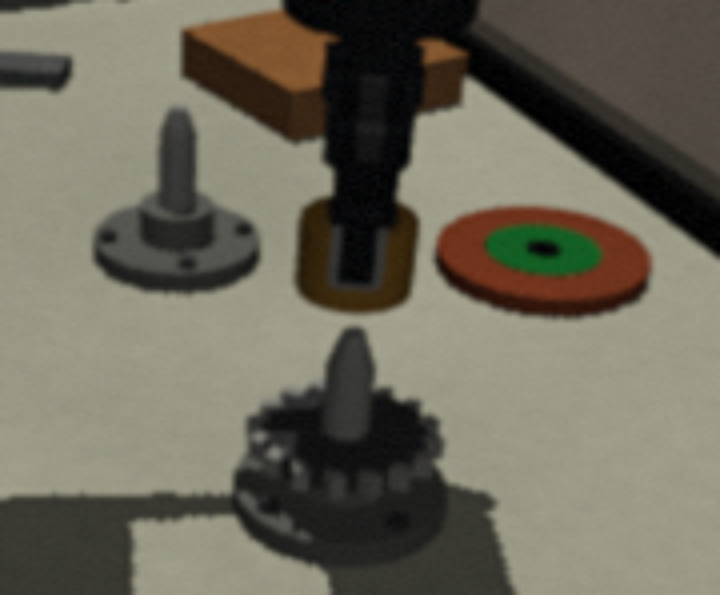

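The ring hangs just above the nose, at crop (357,255) against (354,330) for the nose. It is centred within about 2 mm, so I nudge it and lower partway.

step_arm --commands '[{"fingers": 1.0, "dx": -0.002, "dy": 0.002, "dz": 0, "roll": 0}, {"fingers": 1.0, "dx": -0.002, "dy": 0.002, "dz": 0.015, "roll": 0}, {"fingers": 1.0, "dx": -0.002, "dy": 0.002, "dz": 0.03, "roll": 0}, {"fingers": 1.0, "dx": -0.002, "dy": 0.002, "dz": 0.045, "roll": 0}, {"fingers": 1.0, "dx": -0.002, "dy": 0.002, "dz": 0.045, "roll": 0}]'

```text
time: 5.75
tool_pos: [0.6153, -0.1706, 0.1076]
tcp_rot: [-0.693, -3.059, -0.001]
wrist_force: [-0.4, 0.0, -3.5]
width: 0.567
grip_force: 43.4
```

Run:
```python
from h import *
shift((.6145,-.1718,.067))
im,d=read_camera("side");cv2.imwrite("pics/s4.png",cv2.resize(im[130:300,300:480],None,fx=4,fy=3.5))
```

```text
tcp [ 0.6153 -0.1706  0.1076] y axis [ 0.431  0.902 -0.001] z [-0.005  0.002 -1.   ] dxyz [-0.     -0.0014  0.0406]
```

View pics/s4.png

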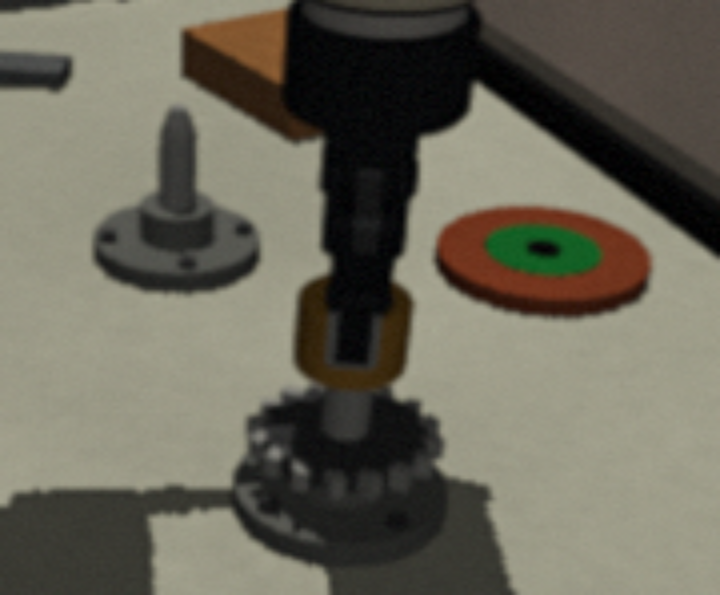

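The ring (crop (353,335)) now encloses the shaft (348,410) with no contact force. I lower it the rest of the way slowly.

step_arm --commands '[{"fingers": 1.0, "dx": 0, "dy": -0.001, "dz": 0.015, "roll": 0}, {"fingers": 1.0, "dx": 0, "dy": -0.001, "dz": 0.028, "roll": 0}, {"fingers": 1.0, "dx": 0, "dy": -0.001, "dz": 0.036, "roll": 0}, {"fingers": 1.0, "dx": 0, "dy": -0.001, "dz": 0.038, "roll": 0}, {"fingers": 1.0, "dx": 0, "dy": -0.001, "dz": 0.038, "roll": 0}]'

```text
time: 6.42
tool_pos: [0.6169, -0.1722, 0.0725]
tcp_rot: [0.695, 3.064, 0.0]
wrist_force: [-0.5, 0.9, -2.9]
width: 0.567
grip_force: 43.4
```

step_arm --commands '[{"fingers": 1.0, "dx": 0, "dy": 0, "dz": 0.002, "roll": 0}, {"fingers": 1.0, "dx": 0, "dy": 0, "dz": 0.003, "roll": 0}, {"fingers": 1.0, "dx": 0, "dy": 0, "dz": 0.003, "roll": 0}]'

```text
time: 6.8
tool_pos: [0.6169, -0.1722, 0.0696]
tcp_rot: [0.694, 3.064, -0.0]
wrist_force: [-0.4, -0.1, -2.1]
width: 0.566
grip_force: 43.4
```

step_arm --commands '[{"fingers": 1.0, "dx": 0, "dy": 0, "dz": 0.001, "roll": 0}, {"fingers": 1.0, "dx": 0, "dy": 0, "dz": 0.002, "roll": 0}, {"fingers": 1.0, "dx": 0, "dy": 0, "dz": 0.002, "roll": 0}]'

```text
time: 7.18
tool_pos: [0.6167, -0.1721, 0.0674]
tcp_rot: [-0.694, -3.064, 0.0]
wrist_force: [0.1, -0.6, -3.1]
width: 0.565
grip_force: 43.4
```

step_arm --commands '[{"fingers": 1.0, "dx": 0, "dy": 0, "dz": 0.001, "roll": 0}, {"fingers": 1.0, "dx": 0, "dy": 0, "dz": 0.0015, "roll": 0}, {"fingers": 1.0, "dx": 0, "dy": 0, "dz": 0.0015, "roll": 0}]'

```text
time: 7.55
tool_pos: [0.617, -0.1722, 0.0669]
tcp_rot: [0.694, 3.064, -0.0]
wrist_force: [-3.5, 1.2, 4.6]
width: 0.565
grip_force: 44.1
```

Contact: the vertical force rose by about 8 N at the expected height. I release and back off.

step_arm --commands '[{"fingers": -1.0, "dx": 0, "dy": 0, "dz": 0, "roll": 0}, {"fingers": -1.0, "dx": 0, "dy": 0, "dz": 0, "roll": 0}, {"fingers": -1.0, "dx": 0, "dy": 0, "dz": 0, "roll": 0}, {"fingers": -1.0, "dx": 0, "dy": 0, "dz": 0, "roll": 0}, {"fingers": -1.0, "dx": 0, "dy": 0, "dz": -0.04, "roll": 0}, {"fingers": -1.0, "dx": 0, "dy": 0, "dz": -0.09, "roll": 0}, {"fingers": -1.0, "dx": 0, "dy": 0, "dz": -0.15, "roll": 0}, {"fingers": -1.0, "dx": 0, "dy": 0, "dz": -0.15, "roll": 0}]'

```text
time: 8.55
tool_pos: [0.6211, -0.1735, 0.2238]
tcp_rot: [0.691, 3.051, -0.002]
wrist_force: [0.6, 0.3, 0.1]
width: 0.999
grip_force: 0.0
```

Run:
```python
from h import *
im,d=read_camera("side");cv2.imwrite("pics/s5.png",cv2.resize(im[130:300,300:480],None,fx=4,fy=3.5))
P,m=brass("side",im,d);m&=(abs(P[...,0]-.6145)<.04)&(abs(P[...,1]+.172)<.04)&(P[...,2]<.12)
q=P[m];t=q[q[:,2]>.087]
print(q.min(0),q.max(0),cv2.minEnclosingCircle(t[:,:2].astype(np.float32)),t[:,2].mean())
s=read_state();print(s["time"],s["width"],s["tool_pos"])
```

```text
[ 0.59077082 -0.19857426  0.05082345] [ 0.6378892  -0.1495817   0.09278765] ((0.6156125068664551, -0.17398612201213837), 0.02495681494474411) 0.0901795174867506
8.6 1.0000951965519165 [ 0.61909458 -0.17286128  0.22012686]
```

View pics/s5.png

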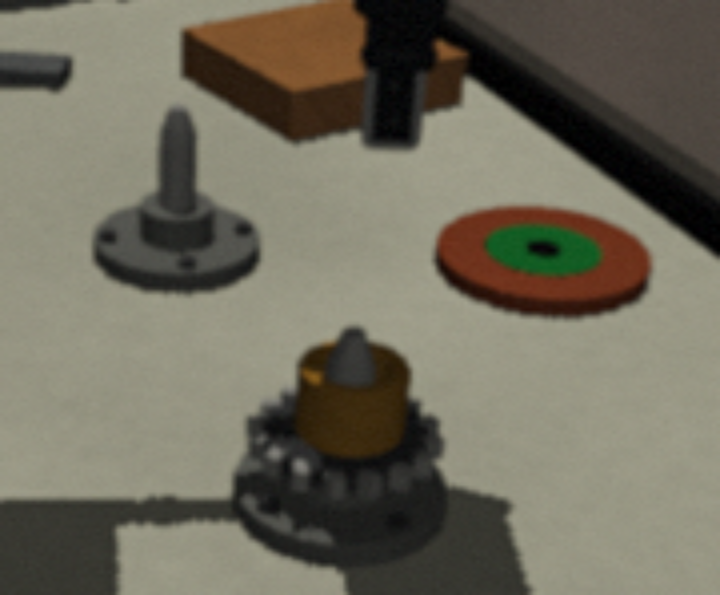

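The brass ring sits flat on the cutter at crop (353,400), with its top at about z = 0.09 and centred within about 2 mm. The gripper is clear of it.

```bash
python3 -c "
from workcell import *
print(finish_job())"
```

```text
the job is handed in; nothing more can be done
None
```

The brass spacer is on the cutter's arbor, resting flat on the cutter and centred within about 2 mm by the last camera check; the steel and black spacers were not touched, and the job was handed in at about 8.6 s.

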